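Lock the clear box to the shelf with the hex key

TASK

Take the T-handle hex key from the wooden tool block and lower it into the deep hole of the metal lock beside the clear box; feel for the hidden hex socket by turning the key under light pressure until it drops in and sits fully home. Then use the key to turn the lock clockwise until the steel tab points straight at the box, over its foot, and leave the key standing in the lock. Be gentle with the lock, move the tab only with the key, and leave everything else where it is.

Things in the scene. Friction and masses are not known exactly. Their poses are not given: they have to be found in the camera images.
- key_handle (a point): Centre of the handle of the loose T-handle hex key (about 150 g), upright in the tool block. Handle: black block 56 mm long (own x), 16 mm thick (own y, the way to grip it), 26 mm high. Own z points up the shaft: steel hexagon 14 mm across flats (16.2 over corners), 70 mm below the handle's underside, with a tapered round nose 3 mm long (8 mm wide at the tip)
- key_tip (a point): Lowest point of the hex key, on its axis, 83 mm below the handle's centre; axes as the handle's. Not lined up, the key stops with only its 3 mm nose in the socket; lined up (within about 6 degrees, every 60 degrees) it goes 11 mm deeper, until the tip stands on the socket's floor, 16 to 20 mm above the lock's underside
- tool_block: Fixed wooden block 70 x 70 x 52 mm (origin under its centre) with a round upright hole 18.5 mm wide and 40 mm deep in the middle of its top, in which the key stands with its handle about 30 mm above the block
- lock: Fixed round metal lock, 46 mm wide and 64 mm high, on a 70 x 58 x 4 mm plate; origin under its axis on the shelf, z up. Its y points to the clear box, whose foot flange starts 30 mm and whose wall (45 mm high) 47 mm from the axis; the raised lid is at the box's far side. More than 45 N between key and lock damages it
- lock_mouth (a point): Centre of the mouth of the lock's bore, on its axis, 64 mm above the lock's underside; axes as the lock's. The bore runs straight down, 19 mm wide, and widens over its top 10 mm into a funnel 28 mm wide
- screw (a point): Point on the lock's axis 32 mm above its underside, fixed to the lock. Near it, 30 to 34 mm above the underside (unknown), lies the rim of the screw's hex socket: 14.8 mm across flats, 14 mm deep, at an unknown angle. The screw is sprung: it gives 3.5 mm downward at 3 to 9 N, then is solid
- cam (a joint): Turn of the lock's cam, driven by the screw, rad: 0 to 0.1 at the start (tab beside the foot of the box), grows clockwise seen from above, 0.9 with the tab pointing straight at the box, over its foot; solid stops at 0 and 1.0. Turning takes about 0.06 N m; it stays where it is left. An askew or wedged key can drag it clockwise
- tab_tip (a point): Outer end of the lock's flat steel tab, 12 mm wide, which sticks out under the lock 46 mm from its axis, 10 mm above the shelf; it swings with the cam. Not to be touched by the robot
- clear_box: Fixed clear plastic box 190 x 140 x 45 mm with dividers, open and empty, lid with twist knob standing open at its far side; origin under the edge nearest the lock, at the foot flange
- controller: Bystander: yellow game controller, about 110 x 170 x 40 mm, origin under its centre
- cartridge_a: Bystander: orange cartridge 62 x 56 x 14 mm, origin under its centre
- cartridge_b: Bystander: orange cartridge 62 x 56 x 14 mm, origin under its centre
- key_ring: Bystander: steel key ring 40 mm wide, 4 mm thick, origin under its centre
- coaster: Bystander: round wooden coaster 94 mm wide, 9 mm thick, origin under its centre
- remote: Bystander: black remote control 45 x 160 x 18 mm, origin under its centre
- mug: Bystander: blue mug 80 mm wide, 90 mm high, origin under its centre
There are look-alikes about, which are no part of the job. Leave any yellow look-alike of the lock alone.

How it is judged:
On the way, in this order (a step that is already met when the one before it is completed fails the run):
1. the key has dropped into the hex socket: upright on the lock's axis, its tip at most 21.5 mm above the lock's underside (z of key_tip in the frame of lock below 0.0215 m and horizontal distance between key_tip and lock_mouth below 0.004 m and angle between key_tip's own z axis and vertical below 0.12 rad), for 0.2 s.
2. with the key in the socket, the cam is turned clockwise until the tab points at the box (0.78 rad or more) (value of joint cam above 0.78 rad and z of key_tip in the frame of lock below 0.0215 m and horizontal distance between key_tip and lock_mouth below 0.004 m), for 0.2 s.
At the end, for the whole second after the job is handed in: The cam is turned to 0.78 rad or more (tab over the foot of the box), and the key stands at rest in the socket: tip at most 21.5 mm above the lock's underside and within 4 mm of its axis, tilted less than 0.15 rad (all of step 2 and angle between key_tip's own z axis and vertical below 0.15 rad and linear speed of hex_key below 0.02 m/s); the robot touches nothing.
It fails at once if the key is forced against the lock (more than 45 N) (contact force between hex_key and lock above 45 N).
It fails at once if the robot pushes the tab (contact force between any of the fingers, the arm and cam above 1 N).
It fails at once if the robot pushes hard on the lock (contact force between any of the fingers, the arm and lock above 20 N).
It fails at once if a bystander is moved by more than 20 mm (distance of any of controller, cartridge_a, cartridge_b, key_ring, coaster, remote, mug from where it was at the start of the episode above 0.02 m).
It also fails if it takes over 72 s, if anything falls off the work surface, if the arm or the gripper's body presses on something with over 40 N, if the wrist force passes 120 N, or if a joint passes its speed limit or range.

ROBOT

A 6-joint arm with a two-finger parallel gripper is mounted at the origin on the work surface. World frame = base frame: x ahead of the robot, y to its left, z up, the work surface at z = 0. Lengths are in m, angles in rad, forces in N, time in s.
With the tool pointing down it reaches from about 0.2 to 0.875 m from the base axis. Payload 3.4 kg.
Tool frame: the origin (TCP) lies at the very end of the fingers, on their centre line; the grasp point (between the pads) lies manip.grip_point_offset behind it (manip.grip_point_offset is the distance from the TCP to the grasp point, in m); z points along the fingers, y is the line along which they close (so a half turn about z gives the same grasp; the last joint's range is limited). The gripper opens to 94 mm and grips with 3 to 60 N. Pads are 16 mm wide; open, the fingers measure 119 mm over their backs; the gripper's body (75 mm by 177 mm) begins 78 mm behind the grasp point.
Start: joints at [1.136, 0.276, 1.505, -0, 1.361, -0.121], TCP at [0.178, 0.547, 0.205] pointing down, gripper open.
Joint ranges: [-2.89, 2.89], [-0.75, 2.08], [0.22, 2.7], [-1.18, 4.32], [0.11, 2.71], [-2.7, 2.7]. Speed limits (rad/s): [2.57, 2.57, 3.14, 3.14, 3.14, 3.14].

INTERFACE

Orientations are given as a rotation vector (axis times angle).
In Python, from workcell import manip, eyes gives the robot as it stands.
- The arm moves only by the shell command python3 -m jog 'ROWS'. ROWS is JSON, one flat list of numbers, 7 for each row, row after row: the shift along the world's x, y, z in m, then the turn, a rotation vector about the world's x, y, z in degrees, then the closure in counts, from 0 (fully open) to 255 (shut). A call has 1 to 20 rows; each row shifts and turns the commanded pose from where the row before left it; what a row does not reach is not made up. A row lasts 1/8 s, in which the tool goes at most 62.5 mm and 10.7 degrees, less where a joint would pass 70% of its speed; a pose out of reach is approached as far as the arm can. A call with a gripper value outside its range is refused whole. The fingers move at their own pace and stop on an object; the grip force is fixed at half the most. Time passes only in rows, so rows that do not move let the fingers close. It gives the time, the measured TCP pose, the force, the opening and the grip force at its end, in the units of the state.
- manip.observe(): the state, without advancing time (a new reading comes with each control period).
- eyes.snapshot(name): name is "scene" or "top"; returns the picture (420x560x3 uint8, red, green, blue); there is no depth.
- eyes.camera_info(name): a dict with "fx", "fy", "cx", "cy" (pixels), "cam_to_world" (4x4, takes a point from camera to world coordinates). Camera axes: x right, y up, looking along -z (the intrinsics and any distortion apply to the point x, -y, -z); pixel columns grow to the right and rows downward; lengths in m; the calibration is good to about 2 mm. A picture is of the moment at which its call begins. camera_info takes no time and is no camera call.
- manip.sign_off(): hands the job in; it is judged then, once.
Trained networks look in the newest picture that a camera, given by its name, has taken for a name from the list of things; names that differ only in an ending like _2 or _b are one class to them, and where a whole thing is asked for, a point or a joint stands for the part that bears it (a point fixed in the world has none). Each returns a list of dicts, best first, with "conf" (0 to 1); they miss things now and then, are a little off and sometimes report something else, mostly with a low value. They report only what shows in the picture. A call takes as long as a camera call. They do not tell look-alikes from the thing itself.
- eyes.spot_in(camera, target): "rect" ([left, top, width, height] in pixels, round what is visible of it).
- eyes.tip_of(camera, target): "position" ([column, row] in pixels: a listed point, or the origin of a listed thing).
The state is a dict: "time_s": time; "joints": joint angles; "joint_vel": joint speeds; "joint_torque": joint torques, N m; "eef_pos": TCP position; "tool_rot": TCP orientation; "wrist_force": force on the tool from outside, world axes, zero at the start; "ft_torque": the same for the moment, N m; "grip_width": opening from 0.0 (shut) to 1.0 (fully open); "grip_force": force on a finger pad.
Only numpy, scipy, OpenCV 4.12 (cv2) and the standard library are available. Lean on these libraries where they do the work, as an engineer would, in place of code of your own. Each camera call takes 0.05 s, during which the arm holds its last target. There are 200 camera calls.

## Working session

There is one attempt and no reset: what is moved stays moved. The work goes in short steps, Python scripts to look and compute and a shell command to move; the robot and the scene stay as the last step left them, time stands still between calls to the robot, and variables do not carry over. Pictures are saved under pics/ and viewed, at most 10 in all, crops included, and the job is handed in when it is done.

```bash
mkdir -p pics
cat > h.py <<'E'
import numpy as np, cv2
from workcell import manip, eyes
def shot(c,n):
    im=eyes.snapshot(c); cv2.imwrite('pics/'+n+'.png',cv2.cvtColor(im,cv2.COLOR_RGB2BGR)); return im
def ray(c,uv):
    i=eyes.camera_info(c); T=np.array(i['cam_to_world'])
    d=np.array([(uv[0]-i['cx'])/i['fx'],-(uv[1]-i['cy'])/i['fy'],-1]); d=T[:3,:3]@d
    return T[:3,3],d/np.linalg.norm(d)
def tri(uvs):
    A=0;b=0;R=[ray(c,u) for c,u in uvs]
    for o,d in R:
        P=np.eye(3)-np.outer(d,d); A=A+P;b=b+P@o
    p=np.linalg.solve(A,b); return p,[float(np.linalg.norm((np.eye(3)-np.outer(d,d))@(p-o))) for o,d in R]
def proj(c,p):
    i=eyes.camera_info(c); T=np.array(i['cam_to_world']); q=T[:3,:3].T@(np.array(p)-T[:3,3])
    return np.array([i['cx']+i['fx']*q[0]/-q[2], i['cy']-i['fy']*q[1]/-q[2]])
def atz(c,uv,z):
    o,d=ray(c,uv); return o+d*(z-o[2])/d[2]
E
python3 - <<'E'
from h import *
np.set_printoptions(precision=4,suppress=True)
ims=[shot(c,c+'0') for c in('scene','top')]
for c in('scene','top'):
    i=eyes.camera_info(c); print(c,{k:v for k,v in i.items() if k!='cam_to_world'}); print(np.array(i['cam_to_world']))
    for t in('key_handle','tool_block','lock_mouth','lock','tab_tip','clear_box'):
        print(c,t,[(np.round(r['position'],1).tolist(),round(r['conf'],2)) for r in eyes.tip_of(c,t)][:4],[(np.round(r['rect']).tolist(),round(r['conf'],2)) for r in eyes.spot_in(c,t)][:4])
print(manip.grip_point_offset, manip.observe())
E
```

```text
scene {'fx': 484.9553433278783, 'fy': 484.9553433278783, 'cx': 280.0489404748902, 'cy': 212.62096507614953}
[[ 0.7571 -0.3947  0.5206  1.3044]
 [ 0.6533  0.4509 -0.6082 -0.8345]
 [ 0.0053  0.8006  0.5992  0.9106]
 [ 0.      0.      0.      1.    ]]
scene key_handle [([210.8, 251.6], 0.7), ([291.7, 213.5], 0.23)] [([200.0, 244.0, 21.0, 23.0], 0.65)]
scene tool_block [([217.4, 278.6], 0.94), ([284.2, 213.7], 0.49)] []
scene lock_mouth [([238.3, 183.8], 0.96), ([286.7, 202.0], 0.81), ([339.4, 224.7], 0.55)] [([270.0, 199.0, 27.0, 30.0], 0.77), ([224.0, 182.0, 26.0, 27.0], 0.76), ([324.0, 222.0, 28.0, 27.0], 0.69), ([194.0, 222.0, 21.0, 14.0], 0.6)]
scene lock [([281.9, 222.8], 0.83), ([238.0, 198.6], 0.83), ([335.3, 240.8], 0.79)] [([226.0, 180.0, 24.0, 30.0], 0.88), ([273.0, 203.0, 25.0, 24.0], 0.67), ([195.0, 256.0, 38.0, 32.0], 0.66), ([326.0, 218.0, 30.0, 32.0], 0.61)]
scene tab_tip [] [([272.0, 200.0, 25.0, 29.0], 0.71)]
scene clear_box [([290.5, 213.5], 0.94)] [([287.0, 255.0, 60.0, 57.0], 0.69), ([269.0, 140.0, 81.0, 86.0], 0.68), ([193.0, 222.0, 20.0, 12.0], 0.49), ([369.0, 158.
[... 947 characters left out ...]
.8, 182.5], 0.53)] [([248.0, 302.0, 12.0, 15.0], 0.41), ([232.0, 166.0, 9.0, 17.0], 0.41)]
top clear_box [([237.6, 238.8], 0.95)] [([151.0, 197.0, 94.0, 83.0], 0.9), ([411.0, 195.0, 12.0, 18.0], 0.34)]
0.0188 {'time_s': 1.3, 'joints': array([ 1.136 ,  0.2759,  1.5049, -0.    ,  1.3607, -0.121 ]), 'joint_vel': array([-0.001 , -0.0012,  0.0006, -0.0003,  0.0005, -0.0009]), 'joint_torque': array([ -0.0006, -40.4455, -23.7494,   0.0701,   0.0248,  -0.    ]), 'eef_pos': array([0.1775, 0.547 , 0.2055]), 'tool_rot': array([0.4909, 3.103 , 0.0001]), 'wrist_force': array([-0.2411,  0.3614,  0.2273]), 'ft_torque': array([ 0.0577, -0.0105,  0.0069]), 'grip_force': 0.0, 'grip_width': 0.9985359782220259}
```

View pics/scene0.png

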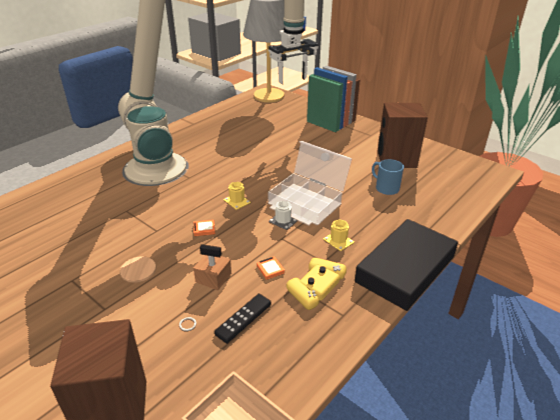

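View pics/top0.png

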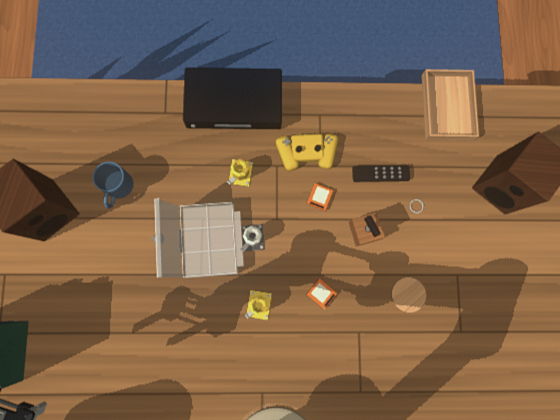

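The scene shows one steel lock beside the clear box (scene 283,210; top 252,238). There are two yellow look-alikes, at scene (236,193) and (340,233), or top (259,305) and (240,170). The only key is the black handle on the wooden block at scene (211,251), top (373,225). I choose the steel lock and that key, and will check both in a close crop.

Run:
```python
from h import *
np.set_printoptions(precision=4,suppress=True)
print('key',tri([('scene',(210.8,251.6)),('top',(373.6,224.5))]))
print('block',tri([('scene',(217.4,278.6)),('top',(362.3,230.7))]))
print('mouth',tri([('scene',(286.7,202)),('top',(250.8,238.9))]))
print('lock',tri([('scene',(281.9,222.8)),('top',(247.8,237.7))]))
print('box',tri([('scene',(290.5,213.5)),('top',(237.6,238.8))]))
s=cv2.imread('pics/scene0.png');t=cv2.imread('pics/top0.png')
def crop(im,u,v,r=27): return cv2.resize(im[v-r:v+r,u-r:u+r],(290,290),interpolation=cv2.INTER_CUBIC)
cv2.imwrite('pics/crop.png',np.vstack([np.hstack([crop(s,211,262),crop(s,284,210)]),np.hstack([crop(t,366,228),crop(t,250,238)])]))
```

```text
key (array([ 0.5699, -0.2483,  0.0951]), [0.0021276623076268157, 0.00212766230762679])
block (array([ 0.5693, -0.2392, -0.0072]), [0.00519394633256313, 0.0051939463325630045])
mouth (array([0.5416, 0.0718, 0.0626]), [0.010010472148582581, 0.010010472148582646])
lock (array([ 0.5427,  0.0718, -0.014 ]), [0.004818775649683872, 0.004818775649683865])
box (array([0.5423, 0.1035, 0.0029]), [0.0015891076335248595, 0.0015891076335247173])
```

View pics/crop.png

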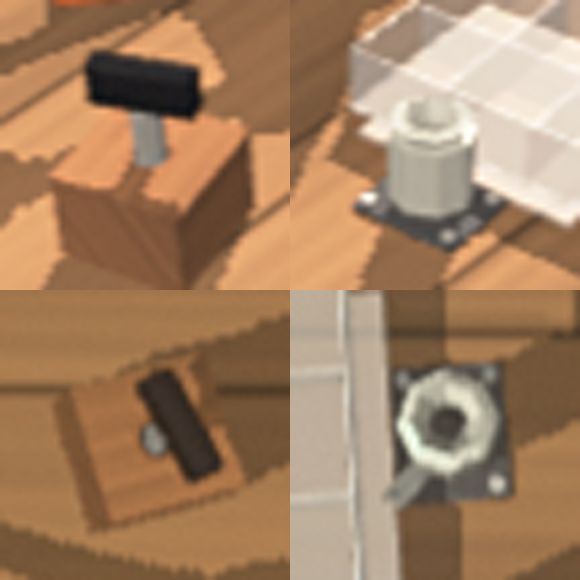

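The crop confirms the choice: black T-handle with its shaft in the wooden block, and a steel lock with its tab pointing down-left in the top view, toward the side of the box's foot. Next I'll refine the pixels by segmentation.

Run:
```python
from h import *
np.set_printoptions(precision=4,suppress=True)
t=cv2.imread('pics/top0.png');s=cv2.imread('pics/scene0.png')
def dark(im,u,v,r,th=60):
    m=np.zeros(im.shape[:2],np.uint8); m[v-r:v+r,u-r:u+r]=(im[v-r:v+r,u-r:u+r].max(2)<th)*255
    n,l,st,c=cv2.connectedComponentsWithStats(m); k=1+np.argmax(st[1:,4]); ys,xs=np.where(l==k)
    return cv2.minAreaRect(np.stack([xs,ys],1).astype(np.float32)),c[k],st[k]
for c,im,u,v in(('top',t,372,226),('scene',s,211,250)):
    for th in(50,65): r=dark(im,u,v,16,th); print(c,r); 
    b=cv2.boxPoints(r[0]); 
    if c=='top':
        w=np.array([atz('top',p,0.105)[:2] for p in b]); e=[w[1]-w[0],w[2]-w[1]]; 
        for x in e: print(np.linalg.norm(x),np.degrees(np.arctan2(x[1],x[0])))
print('key',tri([('scene',(210.6,250.5)),('top',(372.1,226.1))]))
print('mouth',tri([('scene',(283.4,205.7)),('top',(252.4,235.2))]))
```

```text
top (((373.7500305175781, 234.25003051757812), (2.8284268379211426, 0.7071067094802856), 45.0), array([374.  , 234.25]), array([373, 233,   3,   3,   4], dtype=int32))
top (((371.96697998046875, 225.7405548095703), (20.29987335205078, 6.604743480682373), 60.945396423339844), array([371.9635, 225.6861]), array([365, 216,  15,  20, 137], dtype=int32))
0.0172365978041404 -61.07109908926174
0.051214629651798425 -152.5913822904686
scene (((210.06227111816406, 250.66793823242188), (21.131752014160156, 8.538702011108398), 10.619654655456543), array([210.1834, 250.6391]), array([200, 245,  21,  12, 169], dtype=int32))
scene (((210.03997802734375, 250.77999877929688), (21.108482360839844, 9.212600708007812), 10.30484676361084), array([210.3043, 250.6087]), array([200, 245,  21,  12, 184], dtype=int32))
key (array([ 0.5657, -0.2448,  0.0941]), [0.001809642762896363, 0.0018096427628963756])
mouth (array([0.5463, 0.0626, 0.0572]), [0.002422290898404012, 0.0024222908984040978])
```

```bash
python3 -m jog '[0.0216,-0.044,0,0,0,-7.44,80, 0.0216,-0.044,0,0,0,-7.44,80, 0.0216,-0.044,0,0,0,-7.44,80, 0.0216,-0.044,0,0,0,-7.44,80, 0.0216,-0.044,0,0,0,-7.44,80, 0.0216,-0.044,0,0,0,-7.44,80, 0.0216,-0.044,0,0,0,-7.44,80, 0.0216,-0.044,0,0,0,-7.44,80, 0.0216,-0.044,0,0,0,-7.44,80, 0.0216,-0.044,0,0,0,-7.44,80, 0.0216,-0.044,0,0,0,-7.44,80, 0.0216,-0.044,0,0,0,-7.44,80, 0.0216,-0.044,0,0,0,-7.44,80, 0.0216,-0.044,0,0,0,-7.44,80, 0.0216,-0.044,0,0,0,-7.44,80, 0.0216,-0.044,0,0,0,-7.44,80, 0.0216,-0.044,0,0,0,-7.44,80, 0.0216,-0.044,0,0,0,-7.44,80, 0,0,0,0,0,0,80]'
cat > st.py <<'E'
from h import *
from scipy.spatial.transform import Rotation as R
np.set_printoptions(precision=4,suppress=True)
o=manip.observe(); M=R.from_rotvec(o['tool_rot']).as_matrix()
print('t',round(o['time_s'],2),'tcp',o['eef_pos'],'yaw_y',np.degrees(np.arctan2(M[1,1],M[0,1])).round(2),'z',M[:,2],'J',np.array(o['joints']),'F',np.array(o['wrist_force']),'T',np.array(o['ft_torque']),'w',round(o['grip_width'],3),'gf',o['grip_force'])
E
python3 st.py; python3 -c "
from h import *
for c in('scene','top'):shot(c,c+'1')
for c in('scene','top'):
  for z in (.08,):
    print(c,proj(c,manip.observe()['eef_pos']), [(r['position'],r['conf']) for r in eyes.tip_of(c,'key_handle')])
s=cv2.imread('pics/scene1.png')[180:300,140:300];t=cv2.imread('pics/top1.png')[168:288,290:450]
cv2.imwrite('pics/c1.png',np.hstack([cv2.resize(x,(400,300),interpolation=cv2.INTER_CUBIC) for x in(s,t)]))"
```

```text
time_s: 3.68
eef_pos: [0.5674, -0.2483, 0.2045]
tool_rot: [3.048, 0.758, -0.0]
wrist_force: [-0.1, 0.5, 0.8]
grip_width: 0.687
grip_force: 0.0
t 3.67 tcp [ 0.5674 -0.2483  0.2045] yaw_y -62.08 z [ 0.0001 -0.0009 -1.    ] J [-0.5243  0.3431  1.408  -0.0008  1.39    0.5593] F [-0.1185  0.4592  0.8034] T [0.0014 0.1288 0.0073] w 0.687 gf 0.0
scene [206.15258452 215.78120412] [([209.3, 250.5], 0.61), ([184.3, 326.7], 0.24)]
top [382.66466068 218.90486678] []
```

View pics/c1.png

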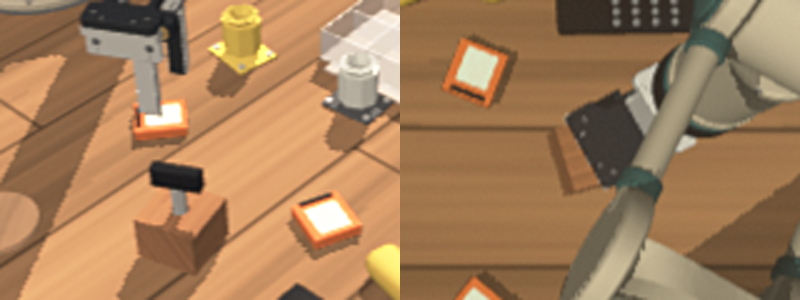

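The crop shows the open gripper right above the key (handle at scene ~(210,250)) with both fingers clear. Now I'll descend partway and check.

```bash
python3 -m jog '[0,0,-0.02,0,0,0,80, 0,0,-0.02,0,0,0,80, 0,0,-0.02,0,0,0,80, 0,0,-0.01,0,0,0,80, 0,0,0,0,0,0,80, 0,0,0,0,0,0,80]'; python3 st.py; python3 -c "
from h import *
shot('scene','s2');print(proj('scene',manip.observe()['eef_pos']))
s=cv2.imread('pics/s2.png')[200:290,150:270]
cv2.imwrite('pics/c2.png',cv2.resize(s,(640,480),interpolation=cv2.INTER_CUBIC))"
```

```text
time_s: 4.62
eef_pos: [0.5668, -0.245, 0.1365]
tool_rot: [3.046, 0.763, 0.002]
wrist_force: [0.0, -0.9, -0.2]
grip_width: 0.686
grip_force: 0.0
t 4.62 tcp [ 0.5668 -0.245   0.1365] yaw_y -61.87 z [ 0.0015 -0.0009 -1.    ] J [-0.5206  0.3816  1.5213 -0.      1.237   0.5592] F [ 0.0476 -0.8696 -0.2112] T [-0.064   0.1182 -0.0203] w 0.686 gf 0.0
[208.70378608 237.88870365]
```

View pics/c2.png

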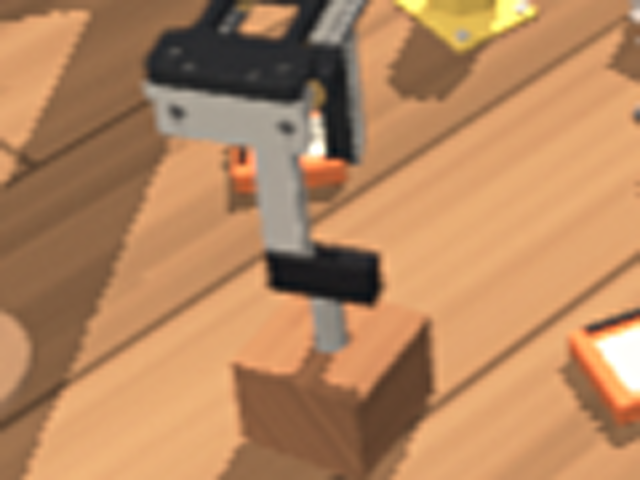

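The near finger is just in front of the handle and the far finger behind it, so the pair straddles it correctly. Descending and gripping.

```bash
python3 -m jog '[0,0,-0.02,0,0,0,80, 0,0,-0.02,0,0,0,80, 0,0,-0.02,0,0,0,80, 0,0,0,0,0,0,80, 0,0,0,0,0,0,140, 0,0,0,0,0,0,190, 0,0,0,0,0,0,255, 0,0,0,0,0,0,255, 0,0,0,0,0,0,255, 0,0,0,0,0,0,255, 0,0,0,0,0,0,255, 0,0,0,0,0,0,255]'; python3 st.py
```

```text
time_s: 6.18
eef_pos: [0.5663, -0.2451, 0.0756]
tool_rot: [3.047, 0.763, 0.0]
wrist_force: [-0.1, 0.3, 0.7]
grip_width: 0.169
grip_force: 30.0
t 6.17 tcp [ 0.5663 -0.2451  0.0756] yaw_y -61.9 z [ 0.0001 -0.0001 -1.    ] J [-0.5211  0.4322  1.6033 -0.      1.1059  0.5593] F [-0.1194  0.345   0.7242] T [0.0191 0.1402 0.0328] w 0.169 gf 29.993155529955402
```

```bash
python3 -m jog '[0,0,0.01,0,0,0,255, 0,0,0.02,0,0,0,255, 0,0,0.02,0,0,0,255, 0,0,0.02,0,0,0,255, 0,0,0.03,0,0,0,255, -0.002,0.0308,0,0,0,6.2,255, -0.002,0.0308,0,0,0,6.2,255, -0.002,0.0308,0,0,0,6.2,255, -0.002,0.0308,0,0,0,6.2,255, -0.002,0.0308,0,0,0,6.2,255, -0.002,0.0308,0,0,0,6.2,255, -0.002,0.0308,0,0,0,6.2,255, -0.002,0.0308,0,0,0,6.2,255, -0.002,0.0308,0,0,0,6.2,255, -0.002,0.0308,0,0,0,6.2,255, 0,0,0,0,0,0,255, 0,0,0,0,0,0,255, 0,0,0,0,0,0,255]'; python3 st.py; python3 -c "
from h import *
shot('scene','s3');shot('top','t3')
p=manip.observe()['eef_pos'];L=np.array([.5463,.0626,.064])
for c in('scene','top'):
  print(c,'axis',proj(c,p),'tip expect',proj(c,p+[0,0,.0188-.083]),'mouth exp',proj(c,L))
  for n in('key_tip','key_handle','lock_mouth'): print(n,[(np.round(r['position'],1),round(r['conf'],2)) for r in eyes.tip_of(c,n)])
s=cv2.imread('pics/s3.png')[160:250,224:344];t=cv2.imread('pics/t3.png')[193:283,190:310]
cv2.imwrite('pics/c3.png',np.hstack([cv2.resize(x,(400,300),interpolation=cv2.INTER_CUBIC) for x in(s,t)]))"
```

```text
time_s: 8.43
eef_pos: [0.5465, 0.062, 0.1756]
tool_rot: [2.221, 2.221, -0.0]
wrist_force: [1.0, 0.4, -1.9]
grip_width: 0.168
grip_force: 30.0
t 8.43 tcp [0.5465 0.062  0.1756] yaw_y 0.01 z [ 0.0002 -0.0005 -1.    ] J [-0.0133  0.2569  1.6081 -0.0005  1.2764 -0.0133] F [ 0.9811  0.3714 -1.8823] T [-0.077   0.0094  0.0117] w 0.168 gf 29.99265231192112
scene axis [282.84419426 172.25729551] tip expect [282.65214627 190.91942106] mouth exp [282.60438042 203.93354983]
key_tip [(array([283.1, 192.9]), 0.61)]
key_handle [(array([283.3, 166.2]), 0.7)]
lock_mouth [(array([281.4, 202.1]), 0.75), (array([237.3, 182.3]), 0.72), (array([339.3, 224.8]), 0.71), (array([135.9, 271.3]), 0.66), (array([285.8, 191.9]), 0.48)]
top axis [250.80927578 228.41054824] tip expect [251.46844664 231.87072683] mouth exp [251.69392452 234.23169032]
key_tip [(array([322.3, 296.4]), 0.44)]
key_handle []
lock_mouth [(array([258.6, 307.4]), 0.66), (array([237.8, 162.8]), 0.49), (array([320.7, 197.6]), 0.4), (array([382.2, 169.4]), 0.35)]
```

View pics/c3.png

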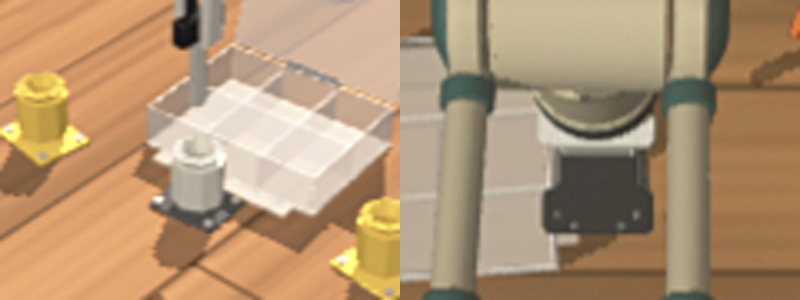

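The scene crop shows the shaft at column ~283, directly above the steel lock's mouth (283,205). The arm hides it in the top view. I'll descend into the funnel and feel for it.

```bash
python3 -m jog '[0,0,-0.015,0,0,0,255, 0,0,-0.015,0,0,0,255, 0,0,-0.012,0,0,0,255, 0,0,-0.002,0,0,0,255, 0,0,-0.002,0,0,0,255, 0,0,-0.002,0,0,0,255, 0,0,-0.002,0,0,0,255, 0,0,0,0,0,0,255]'; python3 st.py; python3 -c "
from h import *
shot('scene','s4')
for n in('key_tip','key_handle','lock_mouth'): print(n,[(np.round(r['position'],1),round(r['conf'],2)) for r in eyes.tip_of('scene',n)])
s=cv2.imread('pics/s4.png')[160:235,234:334]
cv2.imwrite('pics/c4.png',cv2.resize(s,(600,450),interpolation=cv2.INTER_CUBIC))"
```

```text
time_s: 9.82
eef_pos: [0.5463, 0.063, 0.1255]
tool_rot: [2.219, 2.223, 0.0]
wrist_force: [-0.2, -0.1, -1.2]
grip_width: 0.167
grip_force: 30.0
t 9.82 tcp [0.5463 0.063  0.1255] yaw_y 0.1 z [ 0.0002 -0.     -1.    ] J [-0.0118  0.2955  1.6856 -0.      1.1604 -0.0136] F [-0.2082 -0.0637 -1.2435] T [-0.0538  0.0838 -0.0181] w 0.167 gf 29.992678212875035
key_tip [(array([281.6, 202.1]), 0.69)]
key_handle [(array([284.8, 181.9]), 0.53)]
lock_mouth [(array([341.4, 226.5]), 0.71), (array([285.4, 203.1]), 0.59), (array([239.5, 185.9]), 0.57)]
```

View pics/c4.png

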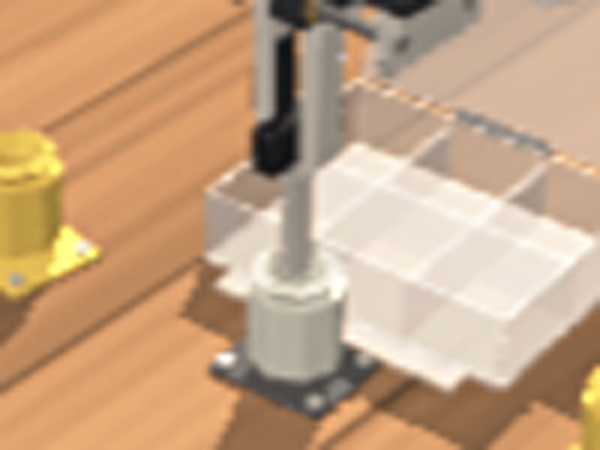

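The shaft is entering the mouth at the centre of the lock (crop ~296,270). Continuing slowly while reading the side forces.

```bash
python3 -m jog '[0,0,-0.0015,0,0,0,255, 0,0,-0.0015,0,0,0,255, 0,0,-0.0015,0,0,0,255,0,0,-0.0015,0,0,0,255, 0,0,0,0,0,0,255]'; python3 st.py
```

```text
time_s: 10.65
eef_pos: [0.5462, 0.063, 0.1193]
tool_rot: [-2.219, -2.223, 0.0]
wrist_force: [-0.4, 0.6, -1.5]
grip_width: 0.171
grip_force: 30.0
t 10.65 tcp [0.5462 0.063  0.1193] yaw_y 0.1 z [-0.0002 -0.     -1.    ] J [-0.0118  0.301   1.6945 -0.      1.1464 -0.0135] F [-0.4094  0.5885 -1.5246] T [-0.0774  0.0968 -0.0399] w 0.171 gf 29.992632390058134
```

```bash
python3 -m jog '[0,0,-0.0015,0,0,0,255, 0,0,-0.0015,0,0,0,255, 0,0,0,0,0,0,255]'; python3 st.py
```

```text
time_s: 11.02
eef_pos: [0.5462, 0.063, 0.1163]
tool_rot: [-2.219, -2.223, 0.0]
wrist_force: [0.8, -0.7, -1.0]
grip_width: 0.167
grip_force: 30.0
t 11.03 tcp [0.5462 0.063  0.1163] yaw_y 0.1 z [-0.0002  0.     -1.    ] J [-0.0118  0.3037  1.6987  0.      1.1394 -0.0136] F [ 0.8385 -0.7442 -1.0351] T [-0.0087  0.0319  0.0081] w 0.167 gf 29.992678790003993
```

```bash
python3 -m jog '[0,0,-0.002,0,0,0,255, 0,0,-0.002,0,0,0,255,0,0,-0.002,0,0,0,255, 0,0,0,0,0,0,255]'; python3 st.py
```

```text
time_s: 11.52
eef_pos: [0.5461, 0.063, 0.1102]
tool_rot: [-2.219, -2.223, 0.0]
wrist_force: [-0.3, 0.3, -1.0]
grip_width: 0.166
grip_force: 30.0
t 11.53 tcp [0.5461 0.063  0.1102] yaw_y 0.1 z [-0.0004  0.     -1.    ] J [-0.0118  0.3092  1.7074  0.      1.1254 -0.0136] F [-0.2607  0.3201 -1.044 ] T [-0.0375  0.0522 -0.043 ] w 0.166 gf 29.992619765689597
```

```bash
python3 -m jog '[0,0,-0.002,0,0,0,255, 0,0,-0.002,0,0,0,255,0,0,-0.002,0,0,0,255, 0,0,0,0,0,0,255]'; python3 st.py
```

```text
time_s: 12.02
eef_pos: [0.5462, 0.0629, 0.1043]
tool_rot: [-2.219, -2.223, 0.0]
wrist_force: [-0.1, -0.2, -1.2]
grip_width: 0.165
grip_force: 30.0
t 12.03 tcp [0.5462 0.0629 0.1043] yaw_y 0.1 z [-0.0003 -0.     -1.    ] J [-0.0118  0.3147  1.7158 -0.      1.1114 -0.0135] F [-0.0963 -0.2278 -1.1978] T [-0.0895  0.103   0.0281] w 0.165 gf 29.99270238506142
```

```bash
python3 -m jog '[0,0,-0.002,0,0,0,255, 0,0,-0.002,0,0,0,255, 0,0,0,0,0,0,255, 0,0,0,0,0,0,255]'; python3 st.py
```

```text
time_s: 12.52
eef_pos: [0.5463, 0.063, 0.1005]
tool_rot: [2.219, 2.223, 0.0]
wrist_force: [0.1, 0.1, -0.8]
grip_width: 0.165
grip_force: 30.0
t 12.53 tcp [0.5463 0.063  0.1005] yaw_y 0.1 z [ 0.0001 -0.     -1.    ] J [-0.0118  0.3183  1.721  -0.      1.1022 -0.0135] F [ 0.0903  0.1147 -0.81  ] T [-0.0805  0.0747 -0.0229] w 0.165 gf 29.992693447857164
```

```bash
python3 -m jog '[0,0,-0.001,0,0,0,255, 0,0,-0.001,0,0,0,255, 0,0,-0.001,0,0,0,255, 0,0,0,0,0,0,255, 0,0,0,0,0,0,255]'; python3 st.py
```

```text
time_s: 13.15
eef_pos: [0.5463, 0.063, 0.0975]
tool_rot: [2.219, 2.223, 0.0]
wrist_force: [0.2, -0.2, -1.0]
grip_width: 0.169
grip_force: 30.0
t 13.15 tcp [0.5463 0.063  0.0975] yaw_y 0.1 z [ 0.0001  0.     -1.    ] J [-0.0118  0.3212  1.7251  0.      1.0952 -0.0136] F [ 0.2488 -0.153  -0.9773] T [-0.0706  0.0521  0.011 ] w 0.169 gf 29.992688774946146
```

```bash
python3 -m jog '[0,0,-0.001,0,0,0,255, 0,0,-0.001,0,0,0,255, 0,0,0,0,0,0,255, 0,0,0,0,0,0,255]'; python3 st.py
```

```text
time_s: 13.65
eef_pos: [0.5463, 0.0629, 0.0955]
tool_rot: [2.219, 2.223, 0.0]
wrist_force: [0.8, -0.2, -0.9]
grip_width: 0.172
grip_force: 30.0
t 13.65 tcp [0.5463 0.0629 0.0955] yaw_y 0.1 z [ 0.0001 -0.     -1.    ] J [-0.0118  0.3231  1.7279 -0.      1.0905 -0.0136] F [ 0.8054 -0.1701 -0.9155] T [-0.0459  0.0941  0.0144] w 0.172 gf 29.99262804456521
```

```bash
python3 -m jog '[0,0,-0.001,0,0,0,255, 0,0,-0.001,0,0,0,255, 0,0,0,0,0,0,255, 0,0,0,0,0,0,255]'; python3 st.py
```

```text
time_s: 14.15
eef_pos: [0.5462, 0.063, 0.0934]
tool_rot: [-2.219, -2.223, -0.0]
wrist_force: [-0.4, 0.9, -1.3]
grip_width: 0.167
grip_force: 30.0
t 14.15 tcp [0.5462 0.063  0.0934] yaw_y 0.1 z [-0.0001  0.0001 -1.    ] J [-0.0117  0.3251  1.7307  0.0001  1.0859 -0.0136] F [-0.3819  0.9192 -1.2767] T [0.0691 0.076  0.0278] w 0.167 gf 29.99283092591213
```

```bash
python3 -m jog '[0,0,-0.001,0,0,0,255, 0,0,0,0,0,0,255, 0,0,0,0,0,0,255]'; python3 st.py
```

```text
time_s: 14.52
eef_pos: [0.5462, 0.063, 0.0925]
tool_rot: [-2.219, -2.223, -0.0]
wrist_force: [-0.3, 1.2, -0.5]
grip_width: 0.168
grip_force: 30.0
t 14.53 tcp [0.5462 0.063  0.0925] yaw_y 0.1 z [ 0.      0.0001 -1.    ] J [-0.0118  0.326   1.732   0.0001  1.0836 -0.0136] F [-0.2671  1.2093 -0.4935] T [0.0854 0.1333 0.0007] w 0.168 gf 29.993032945494633
```

```bash
python3 -m jog '[0,0,-0.001,0,0,0,255, 0,0,0,0,0,0,255, 0,0,0,0,0,0,255]'; python3 st.py
```

```text
time_s: 14.9
eef_pos: [0.5463, 0.063, 0.0916]
tool_rot: [2.219, 2.223, 0.0]
wrist_force: [-0.9, 0.2, 0.7]
grip_width: 0.17
grip_force: 30.0
t 14.9 tcp [0.5463 0.063  0.0916] yaw_y 0.1 z [ 0.0001  0.0001 -1.    ] J [-0.0117  0.3269  1.7333  0.0001  1.0813 -0.0136] F [-0.9174  0.2252  0.6583] T [0.1031 0.1471 0.0243] w 0.17 gf 29.99339573085308
```

Contact. I'll press a little more and start turning counter-clockwise, which holds the cam on its 0 stop.

```bash
python3 -m jog '[0,0,-0.0008,0,0,0,255, 0,0,-0.0008,0,0,0,255, 0,0,0,0,0,0,255, 0,0,0,0,0,0,255]'; python3 st.py
```

```text
time_s: 15.4
eef_pos: [0.5463, 0.063, 0.0899]
tool_rot: [2.22, 2.223, 0.0]
wrist_force: [-0.5, 0.8, 2.3]
grip_width: 0.169
grip_force: 30.0
t 15.4 tcp [0.5463 0.063  0.0899] yaw_y 0.1 z [ 0.0001  0.     -1.    ] J [-0.0118  0.3285  1.7355  0.0001  1.0775 -0.0135] F [-0.4766  0.789   2.2705] T [ 0.1848  0.2229 -0.0009] w 0.169 gf 29.993753257440403
```

```bash
python3 -m jog '[0,0,0,0,0,3,255, 0,0,0,0,0,3,255, 0,0,0,0,0,3,255, 0,0,0,0,0,0,255]'; python3 st.py
```

```text
time_s: 15.9
eef_pos: [0.5461, 0.0628, 0.0895]
tool_rot: [-2.039, -2.39, 0.001]
wrist_force: [-0.3, -0.2, -1.4]
grip_width: 0.168
grip_force: 30.0
t 15.9 tcp [0.5461 0.0628 0.0895] yaw_y 9.07 z [-0.0004 -0.0003 -1.    ] J [-0.0119  0.329   1.736  -0.0004  1.077  -0.17  ] F [-0.2915 -0.1626 -1.3767] T [ 0.0241  0.1105 -0.0205] w 0.168 gf 29.992395575973205
```

The force vanished after 9°, so the socket seems aligned. Lowering to check.

```bash
python3 -m jog '[0,0,-0.001,0,0,0,255, 0,0,-0.001,0,0,0,255, 0,0,0,0,0,0,255, 0,0,0,0,0,0,255]'; python3 st.py
```

```text
time_s: 16.4
eef_pos: [0.5464, 0.0629, 0.0879]
tool_rot: [2.038, 2.39, 0.0]
wrist_force: [-0.5, 0.0, -1.6]
grip_width: 0.168
grip_force: 30.0
t 16.4 tcp [0.5464 0.0629 0.0879] yaw_y 9.1 z [ 0.0002 -0.0002 -1.    ] J [-0.0118  0.3305  1.7382 -0.0002  1.0726 -0.1705] F [-0.4662  0.0357 -1.5819] T [-0.0622  0.0669  0.0342] w 0.168 gf 29.992654361121822
```

```bash
python3 -m jog '[0,0,-0.001,0,0,0,255, 0,0,-0.001,0,0,0,255, 0,0,0,0,0,0,255, 0,0,0,0,0,0,255]'; python3 st.py
```

```text
time_s: 16.9
eef_pos: [0.5463, 0.063, 0.0859]
tool_rot: [2.038, 2.391, 0.0]
wrist_force: [-0.1, -0.6, -1.9]
grip_width: 0.166
grip_force: 30.0
t 16.9 tcp [0.5463 0.063  0.0859] yaw_y 9.1 z [ 0.0001 -0.     -1.    ] J [-0.0118  0.3325  1.7409 -0.      1.0681 -0.1707] F [-0.0589 -0.6094 -1.8956] T [-0.062   0.0586  0.0295] w 0.166 gf 29.992642211727798
```

```bash
python3 -m jog '[0,0,-0.001,0,0,0,255, 0,0,-0.001,0,0,0,255, 0,0,0,0,0,0,255, 0,0,0,0,0,0,255]'; python3 st.py
```

```text
time_s: 17.4
eef_pos: [0.5463, 0.0629, 0.0839]
tool_rot: [2.038, 2.391, 0.0]
wrist_force: [0.1, -0.0, -0.9]
grip_width: 0.167
grip_force: 30.0
t 17.4 tcp [0.5463 0.0629 0.0839] yaw_y 9.1 z [ 0. -0. -1.] J [-0.0118  0.3346  1.7435 -0.      1.0634 -0.1706] F [ 0.1011 -0.0472 -0.9054] T [-0.0175  0.0664 -0.0141] w 0.167 gf 29.99259169504512
```

```bash
python3 -m jog '[0,0,-0.001,0,0,0,255, 0,0,-0.001,0,0,0,255, 0,0,0,0,0,0,255, 0,0,0,0,0,0,255]'; python3 st.py
```

```text
time_s: 17.9
eef_pos: [0.5465, 0.0629, 0.0822]
tool_rot: [2.038, 2.39, 0.001]
wrist_force: [-0.5, -1.0, 2.7]
grip_width: 0.169
grip_force: 30.0
t 17.9 tcp [0.5465 0.0629 0.0822] yaw_y 9.1 z [ 0.0005  0.     -1.    ] J [-0.0118  0.3362  1.7458  0.      1.059  -0.1707] F [-0.482  -0.9906  2.6642] T [-0.0973  0.1925 -0.0042] w 0.169 gf 29.993477709358558
```

Key sits on the socket floor (tip ≈ 18–19 mm). Now turning clockwise.

```bash
python3 -m jog '[0,0,0,0,0,-3,255, 0,0,0,0,0,-3,255, 0,0,0,0,0,-3,255, 0,0,0,0,0,-3,255, 0,0,0,0,0,-3,255, 0,0,0,0,0,0,255]'; python3 st.py
```

```text
time_s: 18.65
eef_pos: [0.5463, 0.0631, 0.0821]
tool_rot: [2.332, 2.105, 0.0]
wrist_force: [-0.3, 0.8, 2.3]
grip_width: 0.167
grip_force: 30.0
t 18.65 tcp [0.5463 0.0631 0.0821] yaw_y -5.86 z [ 0.0002  0.0002 -1.    ] J [-0.0117  0.3364  1.746   0.0002  1.059   0.0905] F [-0.2663  0.8294  2.319 ] T [0.0135 0.2104 0.0456] w 0.167 gf 29.996131943771616
```

```bash
python3 -m jog '[0,0,0,0,0,-3,255, 0,0,0,0,0,-3,255, 0,0,0,0,0,-3,255, 0,0,0,0,0,-3,255, 0,0,0,0,0,-3,255, 0,0,0,0,0,-3,255, 0,0,0,0,0,-3,255, 0,0,0,0,0,-3,255, 0,0,0,0,0,-3,255, 0,0,0,0,0,-3,255, 0,0,0,0,0,0,255, 0,0,0,0,0,0,255]'; python3 st.py; python3 -c "
from h import *
shot('scene','s5')
s=cv2.imread('pics/s5.png')[160:235,234:334]
cv2.imwrite('pics/c5.png',cv2.resize(s,(600,450),interpolation=cv2.INTER_CUBIC))"
```

```text
time_s: 20.15
eef_pos: [0.5464, 0.063, 0.082]
tool_rot: [2.797, 1.43, 0.0]
wrist_force: [-1.3, -0.1, 3.1]
grip_width: 0.165
grip_force: 30.0
t 20.15 tcp [0.5464 0.063  0.082 ] yaw_y -35.84 z [ 0.0003  0.     -1.    ] J [-0.0117  0.3365  1.746   0.      1.0587  0.6137] F [-1.3025 -0.1296  3.088 ] T [-0.0165  0.3197  0.0489] w 0.165 gf 29.99621232971549
```

View pics/c5.png

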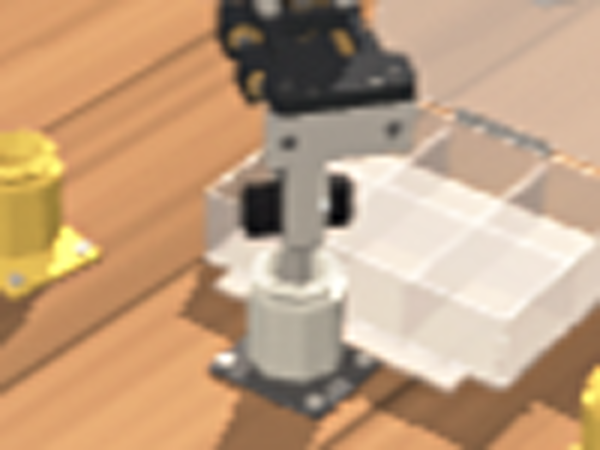

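The key stands upright in the lock with the handle well down, and the torque of about 0.05 N m matches cam drag. The tab itself is hidden. Continuing clockwise with torque checks.

```bash
python3 -m jog '[0,0,0,0,0,-3,255, 0,0,0,0,0,-3,255, 0,0,0,0,0,-2,255, 0,0,0,0,0,0,255]'; python3 st.py
```

```text
time_s: 20.7
eef_pos: [0.5464, 0.0629, 0.0819]
tool_rot: [2.89, 1.231, 0.0]
wrist_force: [-1.3, -0.5, 2.6]
grip_width: 0.168
grip_force: 30.0
t 20.7 tcp [0.5464 0.0629 0.0819] yaw_y -43.87 z [ 0.0003 -0.0001 -1.    ] J [-0.0118  0.3366  1.746  -0.0001  1.0587  0.7539] F [-1.2963 -0.5478  2.5845] T [0.0186 0.218  0.0725] w 0.168 gf 29.996948554180562
```

```bash
python3 -m jog '[0,0,0,0,0,-2,255, 0,0,0,0,0,-1,255, 0,0,0,0,0,0,255, 0,0,0,0,0,0,255]'; python3 st.py
```

```text
time_s: 21.2
eef_pos: [0.5464, 0.063, 0.0819]
tool_rot: [2.922, 1.154, 0.0]
wrist_force: [0.2, 1.3, 2.4]
grip_width: 0.166
grip_force: 30.0
t 21.2 tcp [0.5464 0.063  0.0819] yaw_y -46.89 z [ 0.0002 -0.0001 -1.    ] J [-0.0117  0.3366  1.7461 -0.0001  1.0587  0.8067] F [0.1546 1.3027 2.4171] T [-0.0118  0.144   0.0051] w 0.166 gf 29.997393639350776
```

```bash
python3 -m jog '[0,0,0,0,0,-1,255, 0,0,0,0,0,-1,255, 0,0,0,0,0,0,255, 0,0,0,0,0,0,255]'; python3 st.py
```

```text
time_s: 21.7
eef_pos: [0.5464, 0.0629, 0.0819]
tool_rot: [2.942, 1.103, 0.0]
wrist_force: [-0.3, 0.2, 2.6]
grip_width: 0.169
grip_force: 30.0
t 21.7 tcp [0.5464 0.0629 0.0819] yaw_y -48.9 z [ 0.0002 -0.0001 -1.    ] J [-0.0118  0.3366  1.7461 -0.0001  1.0587  0.8417] F [-0.2722  0.1795  2.616 ] T [0.0151 0.1535 0.0374] w 0.169 gf 29.997446308261715
```

```bash
python3 -m jog '[0,0,0,0,0,-1,255, 0,0,0,0,0,-1,255, 0,0,0,0,0,0,255]'; python3 st.py;python3 -c "
from h import *
shot('scene','s6');shot('top','t6')
for c in('scene','top'):
  for n in('tab_tip',): print(c,n,[(np.round(r['position'],1),round(r['conf'],2)) for r in eyes.tip_of(c,n)])"
```

```text
time_s: 22.08
eef_pos: [0.5464, 0.0629, 0.0819]
tool_rot: [2.96, 1.051, 0.0]
wrist_force: [0.5, -0.0, 3.8]
grip_width: 0.169
grip_force: 30.0
t 22.07 tcp [0.5464 0.0629 0.0819] yaw_y -50.91 z [ 0.0002 -0.0001 -1.    ] J [-0.0118  0.3366  1.7461 -0.0001  1.0587  0.8769] F [ 0.4508 -0.0284  3.8298] T [-0.0315  0.0731  0.0472] w 0.169 gf 29.997612709121313
scene tab_tip [(array([288.6, 214.7]), 0.37)]
top tab_tip [(array([231.8, 184.2]), 0.36)]
```

60° turned, at least 48° of it on the cam even with full play. Releasing, rising and checking from above.

```bash
python3 -m jog '[0,0,0.0005,0,0,0,255, 0,0,0,0,0,0,240, 0,0,0,0,0,0,190, 0,0,0,0,0,0,130, 0,0,0,0,0,0,100, 0,0,0,0,0,0,100, 0,0,0,0,0,0,100]'; python3 st.py
```

```text
time_s: 23.15
eef_pos: [0.5463, 0.0629, 0.0823]
tool_rot: [2.96, 1.051, -0.0]
wrist_force: [-0.6, 0.5, 0.9]
grip_width: 0.599
grip_force: 0.0
t 23.15 tcp [0.5463 0.0629 0.0823] yaw_y -50.9 z [-0.0001 -0.0001 -1.    ] J [-0.0118  0.3362  1.7455 -0.0001  1.06    0.8766] F [-0.6302  0.467   0.8904] T [-0.0396  0.1334  0.0149] w 0.599 gf 0.0
```

```bash
python3 -m jog '[0,0,0.01,0,0,0,100, 0,0,0.02,0,0,0,100, 0,0,0.03,0,0,0,100, 0,0,0.03,0,0,0,100, 0,0,0.03,0,0,0,100, 0,0,0.03,0,0,0,100, -0.02,-0.04,0,0,0,0,100, -0.02,-0.04,0,0,0,0,100, -0.02,-0.04,0,0,0,0,100, -0.02,-0.04,0,0,0,0,100, -0.02,-0.04,0,0,0,0,100, -0.02,-0.04,0,0,0,0,100, -0.02,-0.04,0,0,0,0,100, -0.02,-0.04,0,0,0,0,100, 0,0,0,0,0,0,100, 0,0,0,0,0,0,100]'; python3 st.py; python3 -c "
from h import *
shot('scene','s7');shot('top','t7')
for c in('scene','top'):
  for n in('tab_tip','key_handle','key_tip'): print(c,n,[(np.round(r['position'],1),round(r['conf'],2)) for r in eyes.tip_of(c,n)])
s=cv2.imread('pics/s7.png')[167:227,244:324];t=cv2.imread('pics/t7.png')[208:268,210:290]
cv2.imwrite('pics/c7.png',np.hstack([cv2.resize(x,(400,300),interpolation=cv2.INTER_CUBIC) for x in(s,t)]))"
```

```text
time_s: 25.15
eef_pos: [0.3865, -0.2566, 0.2328]
tool_rot: [-2.961, -1.05, -0.001]
wrist_force: [0.5, -0.2, -0.6]
grip_width: 0.608
grip_force: 0.0
t 25.15 tcp [ 0.3865 -0.2566  0.2328] yaw_y -50.93 z [ 0.0008  0.0004 -1.    ] J [-0.737   0.0907  1.6749  0.0008  1.3756  0.1517] F [ 0.4552 -0.1519 -0.6486] T [-0.0383  0.0964  0.0243] w 0.608 gf 0.0
scene tab_tip []
scene key_handle [(array([282.5, 194.3]), 0.72), (array([282.1, 218.5]), 0.36)]
scene key_tip [(array([285.7, 213.9]), 0.73)]
top tab_tip [(array([230.4, 181. ]), 0.63), (array([235.6, 238. ]), 0.59), (array([246.7, 315.2]), 0.59)]
top key_handle [(array([249.4, 232.3]), 0.68)]
top key_tip [(array([251.8, 235.3]), 0.42)]
```

View pics/c7.png

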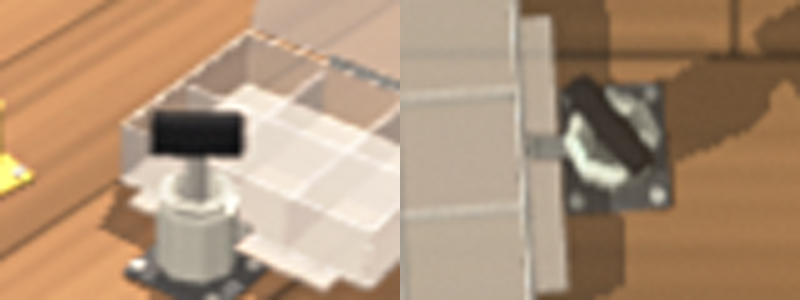

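The key stands upright in the lock, and the tab shows over the box's foot, pointing straight at it (top crop ~545,147). A quick numeric check before handing in.

Run:
```python
from h import *
p=atz('top',(235.6,237.6),.01); a=np.array([.5463,.0629]); d=p[:2]-a
print('tab',p,np.linalg.norm(d),'angle from +y cw deg',np.degrees(np.arctan2(d[0],d[1])))
e=atz('top',(210+517/5,208),.0)  ;q=[atz('top',(210+x/5,208+y/5),.0) for x,y in((549,15),(568,290))]
v=q[1]-q[0]; print('box normal cw from +y deg',np.degrees(np.arctan2(v[1],-v[0])))
print('handle',tri([('scene',(244+198/5,167+132/5)),('top',(250+110/5*0+2.2-.0,208+123/5))]))
```

```text
tab [0.54359089 0.10746558 0.01      ] 0.04464784387187459 angle from +y cw deg -3.4786842792803934
box normal cw from +y deg -2.97106160541285
handle (array([0.54732625, 0.06197088, 0.10261395]), [0.002240571961737804, 0.002240571961737843])
```

```bash
python3 -c "
from workcell import manip
print(manip.sign_off())"
```

```text
the job is handed in; nothing more can be done
None
```

The job is handed in at about 25 s. The key stands fully home in the steel lock with its tip about 19 mm above the underside, and the tab points at the box over its foot, within about 1° by the top camera. No verdict was returned.

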